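# Unhook the muddler from its keyhole rack

### The arm

A 6-joint arm with a two-finger parallel gripper is mounted at the origin on the work surface; the furniture and walls round the work are solid. World frame = base frame: x ahead of the robot, y to its left, z up, the work surface at z = 0. Lengths are in m, angles in rad, forces in N, time in s.
With the tool pointing down it reaches from about 0.25 to 0.8 m from the base axis. Payload 8.5 kg.
Tool frame: the origin (TCP) lies at the very end of the fingers, on their centre line; the grasp point (between the pads) lies 19 mm behind it (manip.grip_depth is the z of the grasp point in the tool frame, in m); z points along the fingers, y is the line along which they close (so a half turn about z gives the same grasp; the last joint's range is limited). The gripper opens to 85 mm and grips with 20 to 120 N. Pads are 22 mm wide; open, the fingers measure 114 mm over their backs; the gripper's body (76 mm by 85 mm) begins 54 mm behind the grasp point. The pads swing forward as they close: fully open they stand 13 mm farther back than shut.
Start: joints at [-1.268, 0.238, -0.013, 1.319, 0, 1.571], TCP at [0.157, -0.501, 0.231] pointing down, gripper open.
Joint ranges: [-2.66, 2.66], [-1.03, 1.9], [-1.14, 1.46], [-1.82, 2.27], [-1.45, 1.34], [-3.14, 3.14]. Speed limits (rad/s): [2.22, 2.22, 2.79, 3.14, 3.14, 3.14].

### API

Orientations are given as a unit quaternion [w, x, y, z].
In Python, from station import manip, viewer, job gives the robot as it stands.
- The arm moves only by the shell command python3 -m pendant 'ROWS' [FORCE]. ROWS is JSON, a list of rows, each a list of 7 numbers: the turn, a rotation vector about the tool's x, y, z in units of 8 degrees (1.0 is 8 degrees), then the shift along the tool's x, y, z in units of 30 mm (1.0 is 30 mm), then the closure in counts, from 0 (fully open) to 255 (shut). A call has 1 to 8 rows; each row shifts and turns the commanded pose from where the row before left it, along the tool's axes as they then stand; what a row does not reach is not made up. A row lasts 1/8 s, in which the tool goes at most 62.5 mm and 10.7 degrees, less where a joint would pass 70% of its speed; a pose out of reach is approached as far as the arm can. A call is refused whole if a number of a shift passes 1 or a number of a turn 1, either way. A call with a gripper value outside its range is refused whole. The fingers move at their own pace and stop on an object; FORCE is the grip in N (left out, the last holds). Time passes only in rows, so rows that do not move let the fingers close. It gives the time, the measured TCP pose, the force, the opening and the grip force at its end, in the units of the state.
- manip.read_state(): the state, without advancing time (a new reading comes with each control period).
- viewer.read_camera(name): name is "side" or "top"; returns (picture, depth): 480x640x3 uint8, blue, green, red; 480x640 float32, m along the optical axis (not along the pixel's ray), 0 where there is no reading.
- viewer.calibration(name): a dict with "vertical_fov" (degrees; the focal length in pixels is half the picture's height over the tangent of half this angle, whatever the lens; pixels are square), "cx", "cy" (the principal point, pixels), "position" and "rotation" of the camera in the world. Camera axes: x right, y up, looking along -z (the intrinsics and any distortion apply to the point x, -y, -z); pixel columns grow to the right and rows downward; lengths in m; the calibration is good to about 2 mm. A picture is of the moment at which its call begins. calibration takes no time and is no camera call.
- job.sign_off(): hands the job in; it is judged then, once.
The state is a dict: "time": time; "joint_pos": joint angles; "joint_vel": joint speeds; "joint_efforts": joint torques, N m; "tcp_pos": TCP position; "tcp_rot": TCP orientation; "wrist_force": force on the tool from outside, world axes, zero at the start; "torque": the same for the moment, N m; "grip_width": opening from 0.0 (shut) to 1.0 (fully open); "grasp_force": force on a finger pad.
Only numpy, scipy, OpenCV 4.12 (cv2) and the standard library are available. Lean on these libraries where they do the work, as an engineer would, in place of code of your own. Each camera call takes 0.05 s, during which the arm holds its last target. There are 200 camera calls.

### The job

Take the wooden muddler (the tool with the thick, plain handle) from the tool rack: slide it along its keyhole slot to the wide end and lift it out there. Then lower it, handle up, into the white mug until it stands on the mug's bottom, and only then let it go. Leave the honey dipper hanging where it is and the mug upright.

Things in the scene. Friction and masses are not known exactly. Their poses are not given: they have to be found in the camera images.
- muddler_centre (a point): Wooden muddler, round, 146 mm tall, about 90 g, hanging upright in either rack slot. Point: on its axis half-way up; z up. From this height: handle, 24 mm thick, +11 to +73 mm (grip here); collar, 34 mm wide, its underside (+5) resting on the plate; neck, 10 mm thick, down to -28; then flaring to a plain foot, 28 mm wide, with flat end at -73. The foot passes only the wide end of the slot.
- dipper_centre (a point): Honey dipper, of the same wood, same height, collar, neck and point as the muddler, hanging in the other slot: its handle is slim (9 mm) and ends in a 16 mm ball, its foot is a ribbed bulb. Not to be moved.
- rack: Fixed wooden rack, 160 mm deep (x), 248 wide (y), 130 high; 8 mm white top plate with two keyhole slots. Origin: on the worktop midway between the side panels; -x side roughly faces the robot. Slots run along x at y = +50 and -50 mm: narrow part 16 mm wide, ending at x = +45; wide end, nearer the robot, a 44 mm round hole centred at x = -45. Tools hang in the narrow part. Base board top at z = 12.
- mug_mouth (a point): White mug with leaf pattern and one handle, loose, 94 mm high. Point: centre of its round mouth at rim height; z up. Mouth about 66 mm wide inside; inner floor 87 mm below this point; the handle stands out towards -y of this frame, its outer end 72 mm from this point.
There are look-alikes about, which are no part of the job. Leave any blue or green look-alike of the part that bears muddler_centre alone.

How it is judged:
On the way, in this order (a step that is already met when the one before it is completed fails the run):
1. the muddler is slid to the wide end of its slot (within 13 mm of the wide end's centre), still hanging down through the plate (x of muddler_centre in the frame of rack between -0.058 and -0.032 m and z of muddler_centre in the frame of rack below 0.17 m).
2. the muddler is lifted clear above the rack (z of muddler_centre in the frame of rack above 0.205 m).
3. still held, its foot is lowered into the mug to within about 25 mm of the bottom (horizontal distance between muddler_centre and mug_mouth below 0.03 m and height (world z) of muddler_centre below 0.106 m and contact force between the fingers and muddler above 0.5 N).
At the end, for the whole second after the job is handed in: The muddler stands at rest in the mug, handle up (leaning at most 34 degrees), its middle within 30 mm of the mug's axis and its foot on the bottom; the mug stands upright (within 7 degrees) on the worktop; the honey dipper hangs within 25 mm of where it was (horizontal distance between muddler_centre and mug_mouth below 0.03 m and height (world z) of muddler_centre below 0.092 m and angle between muddler_centre's own z axis and vertical below 0.6 rad and angle between mug_mouth's own z axis and vertical below 0.12 rad and height (world z) of mug_mouth below 0.105 m and linear speed of muddler below 0.03 m/s and distance of dipper_centre from where it was at the start of the episode below 0.025 m); the robot touches nothing.
It fails at once if the honey dipper is moved more than 25 mm (distance of dipper_centre from where it was at the start of the episode above 0.025 m).
It fails at once if the mug is knocked over (angle between mug_mouth's own z axis and vertical above 0.6 rad).
It also fails if it takes over 45 s, if anything falls off the work surface, if the arm or the gripper's body presses on something with over 40 N, if the wrist force passes 120 N, or if a joint passes its speed limit or range.

## Working session

There is one attempt and no reset: what is moved stays moved. The work goes in short steps, Python scripts to look and compute and a shell command to move; the robot and the scene stay as the last step left them, time stands still between calls to the robot, and variables do not carry over. Pictures are saved under pics/ and viewed, at most 10 in all, crops included, and the job is handed in when it is done.

```bash
mkdir -p pics; cat > h.py <<'E'
import numpy as np, cv2
from station import manip, viewer, job
def shot(n,tag):
    im,d=viewer.read_camera(n); cv2.imwrite(f'pics/{tag}.png',im); np.save(f'pics/{tag}.npy',d); return im,d
def w(n,u,v,z):
    c=viewer.calibration(n); f=240/np.tan(np.radians(c['vertical_fov'])/2)
    p=np.array([(u-c['cx'])/f,-(v-c['cy'])/f,-np.ones_like(u*1.)])*z
    return (np.array(c['rotation'])@p.reshape(3,-1)).T+np.array(c['position'])
E
python3 - <<'E'
from h import *
for n in('top','side'):
    shot(n,n+'0'); print(viewer.calibration(n))
s=manip.read_state();print(s['time'],s['tcp_pos'],s['tcp_rot'],s['grip_width'],manip.grip_depth)
E
```

```text
{'vertical_fov': 48.016422709120235, 'cx': 325.25840833319296, 'cy': 245.83521906098275, 'position': array([ 0.34849993, -0.00570285,  1.21640818]), 'rotation': array([-0.7047691 , -0.04673853,  0.04392515,  0.70653139])}
{'vertical_fov': 46.92685520072791, 'cx': 323.5865788507783, 'cy': 231.78916245179082, 'position': array([0.05677784, 0.69770695, 0.72125272]), 'rotation': array([-0.24597137, -0.10857938,  0.42945746,  0.86213392])}
0.1 [ 0.15642879 -0.50077024  0.23073807] [-6.44200091e-04  9.88561889e-01  1.50814341e-01 -1.07058085e-04] 0.9988145090339116 -0.0187
```

View pics/top0.png

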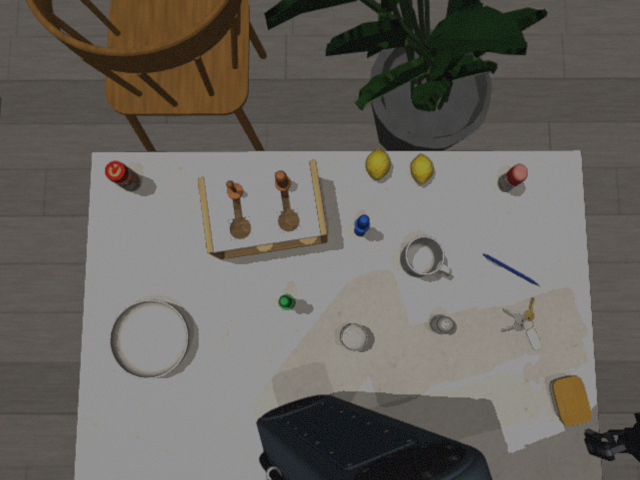

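View pics/side0.png

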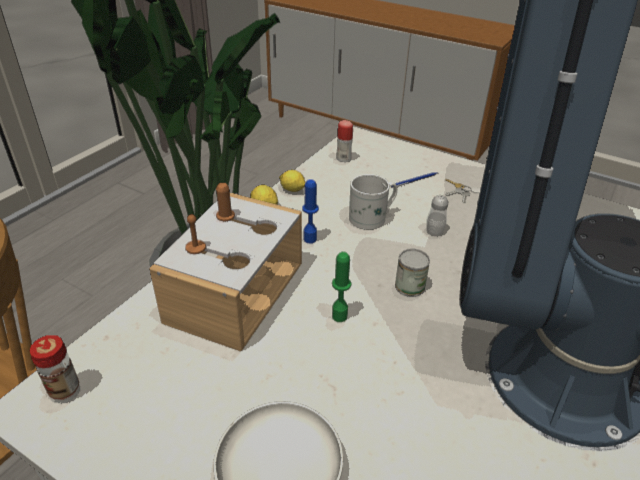

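The top view shows two hanging tools: (235,190) with a slim handle and (283,180) with a thick one. In the side view they are at (193,230) and (223,200). The blue (362,225) and green (287,301) look-alikes are to be left alone. The mug with leaf pattern and handle is at (425,257), and the cup at (354,337) has no handle. I'll confirm with one enlarged crop and measure.

```bash
python3 - <<'E'
s=open('h.py').read().replace("np.array(c['rotation'])@","Rotation.from_quat(np.roll(c['rotation'],-1)).as_matrix()@")
open('h.py','w').write("from scipy.spatial.transform import Rotation\n"+s)
E
python3 - <<'E'
from h import *
a=cv2.imread('pics/top0.png');b=cv2.imread('pics/side0.png')
A=cv2.resize(a[145:295,195:455],(780,450)[:2],interpolation=cv2.INTER_CUBIC) # x3
B=cv2.resize(b[160:310,140:310],(680,600),interpolation=cv2.INTER_CUBIC) # x4
cv2.imwrite('pics/cA.png',A);cv2.imwrite('pics/cB.png',B)
vv,uu=np.mgrid[:480,:640]
for n in('top','side'):
    d=np.load(f'pics/{n}0.npy');P=w(n,uu.ravel(),vv.ravel(),d.ravel());np.save(f'pics/{n}P.npy',P.reshape(480,640,3))
P=np.load('pics/topP.npy');Q=np.load('pics/sideP.npy')
for p in[(235,185),(283,176),(283,186),(290,205),(260,205),(289,220),(425,243),(425,257),(300,330)]:print(p,P[p[1],p[0]].round(4))
for p in[(223,186),(223,200),(225,215),(250,240),(370,180)]:print('s',p,Q[p[1],p[0]].round(4))
E
```

```text
(235, 185) [0.6143 0.1834 0.1364]
(283, 176) [0.6169 0.0799 0.1971]
(283, 186) [0.609  0.0839 0.1479]
(290, 205) [0.5973 0.0788 0.0145]
(260, 205) [0.5742 0.1327 0.1272]
(289, 220) [0.5628 0.0809 0.0145]
(425, 243) [ 0.508  -0.2235  0.025 ]
(425, 257) [ 0.4782 -0.2254  0.0098]
(300, 330) [ 0.3161  0.0559 -0.0028]
s (223, 186) [0.614  0.089  0.1979]
s (223, 200) [0.6134 0.0934 0.1713]
s (225, 215) [0.611  0.0948 0.1407]
s (250, 240) [0.5402 0.116  0.1282]
s (370, 180) [ 0.4904 -0.2459  0.0773]
```

View pics/cA.png

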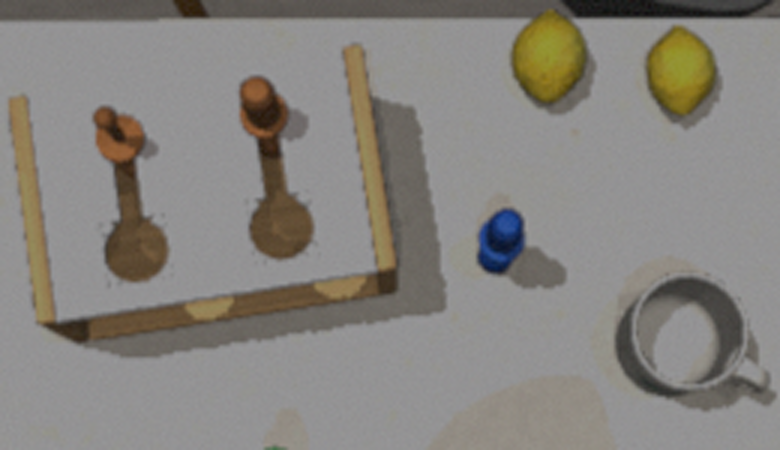

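View pics/cB.png

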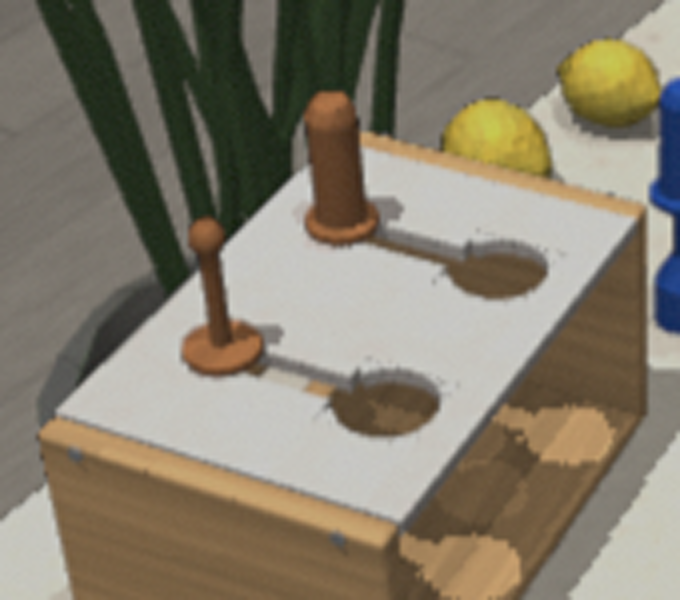

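The crops confirm it: the right-hand tool (top 283,180; side 223,200) has the thick plain handle, so it is the muddler. The left one, slim with a ball end, is the dipper. Next I'll compute the positions.

```bash
cat >> h.py <<'E'
def onz(n,u,v,z):
    c=np.array(viewer.calibration(n)['position']); p=w(n,np.array([u*1.]),np.array([v*1.]),1.)[0]-c
    return (c+p*(z-c[2])/p[2]).round(4)
E
python3 - <<'E'
from h import *
f=lambda x,y:(195+x/3,145+y/3)
g=lambda x,y:(140+x/4,160+y/4)
T=lambda n,q,z:print(n,onz(n,*q,z))
print('hole');T('top',f(281,225),.13);T('side',g(497,269),.13)
print('dhole');T('top',f(136,249),.13);T('side',g(384,402),.13)
print('collar');T('top',f(264,115),.141);T('side',g(341,218),.139)
print('top');T('top',f(257,85),.205);T('side',g(332,100),.205)
print('dipcollar');T('top',f(121,138),.141);T('side',g(222,345),.141)
print('mug');T('top',f(690,331),.094);
for n in('top','side'):
    P=np.load(f'pics/{n}P.npy').reshape(-1,3)
    m=(P[:,2]>.085)&(P[:,2]<.1)&(abs(P[:,0]-.485)<.055)&(abs(P[:,1]+.225)<.045);q=P[m]
    A=np.c_[2*q[:,:2],np.ones(len(q))];s=np.linalg.lstsq(A,(q[:,:2]**2).sum(1),rcond=None)[0]
    print(n,len(q),s[:2],np.sqrt(s[2]+s[0]**2+s[1]**2),q[:,2].max())
    m=(abs(P[:,0]-.58)<.07)&(abs(P[:,1]-.12)<.1)&(P[:,2]>.11)&(P[:,2]<.15);print('plate z',np.median(P[m,2]))
s=manip.read_state();print(Rotation.from_quat(np.roll(s['tcp_rot'],-1)).as_matrix().round(3))
E
```

```text
hole
top [0.5422 0.0732 0.13  ]
side [0.5397 0.075  0.13  ]
dhole
top [0.5259 0.1719 0.13  ]
side [0.525  0.1735 0.13  ]
collar
top [0.6163 0.0845 0.141 ]
side [0.6132 0.0916 0.139 ]
top
top [0.6201 0.0838 0.205 ]
side [0.6084 0.0948 0.205 ]
dipcollar
top [0.6006 0.1817 0.141 ]
side [0.595  0.1907 0.141 ]
mug
top [ 0.4727 -0.2102  0.094 ]
top 205 [ 0.47345165 -0.21020833] 0.03932710915266928 0.0997349699679213
plate z 0.13047822318404623
side 226 [ 0.47371897 -0.20862725] 0.03929893569428445 0.09556394639801835
plate z 0.12960058523632595
[[ 0.955  0.298 -0.   ]
 [ 0.298 -0.955  0.001]
 [-0.    -0.001 -1.   ]]
```

The muddler is at about (0.615, 0.087) and the hole centre at (0.541, 0.074). The rack yaw is about 9° and the mug is at (0.4735, -0.2095). I'll go above the muddler first, then turn so the fingers close along the slot.

```bash
python3 -m pendant '[[0,0,0,1,-0.69,-0.3,0],[0,0,0,1,-0.69,-0.3,0],[0,0,0,1,-0.69,-0.3,0],[0,0,0,1,-0.69,-0.3,0],[0,0,0,1,-0.69,-0.3,0],[0,0,0,1,-0.69,-0.3,0],[0,0,0,1,-0.69,-0.3,0]]' 50
python3 -m pendant '[[0,0,0,1,-0.69,0,0],[0,0,0,1,-0.69,0,0],[0,0,0,1,-0.69,0,0],[0,0,0,1,-0.69,0,0],[0,0,0,1,-0.69,0,0],[0,0,0,1,-0.69,0,0],[0,0,0,1,-0.69,0,0]]'
python3 -m pendant '[[0,0,0,1,-0.69,0,0],[0,0,0,1,-0.69,0,0],[0,0,0,1,-0.69,0,0],[0,0,0,1,-0.69,0,0],[0,0,0,1,-0.69,0,0],[0,0,0,0.5,-0.4,0,0]]'
python3 -m pendant '[[0,0,-1,0,0,0,0],[0,0,-1,0,0,0,0],[0,0,-1,0,0,0,0],[0,0,-1,0,0,0,0],[0,0,-1,0,0,0,0],[0,0,0,0,0,0,0]]'
python3 -m pendant '[[0,0,-1,0,0,0,0],[0,0,-1,0,0,0,0],[0,0,-1,0,0,0,0],[0,0,-1,0,0,0,0],[0,0,-1,0,0,0,0],[0,0,-0.2,0,0,0,0],[0,0,0,0,0,0,0]]'
cat >> h.py <<'E'
def to(x,y,z):
    s=manip.read_state();R=Rotation.from_quat(np.roll(s['tcp_rot'],-1)).as_matrix()
    print('t',s['time'],'tcp',np.round(s['tcp_pos'],4),'F',np.round(s['wrist_force'],1),'gw',s['grip_width'],s['grasp_force'],'units',(R.T@(np.array([x,y,z])-s['tcp_pos'])/.03).round(2));print(R.round(3).tolist(),np.round(s['joint_pos'],2))
E
python3 -c "
from h import *
to(.615,.087,.152)"
```

```text
time: 0.98
tcp_pos: [0.3143, -0.299, 0.2944]
tcp_rot: [-0.0, 0.989, 0.151, -0.0]
wrist_force: [0.3, -0.4, 0.4]
grip_width: 1.0
grasp_force: 0.0
time: 1.85
tcp_pos: [0.4715, -0.0981, 0.294]
tcp_rot: [-0.0, 0.989, 0.151, -0.0]
wrist_force: [0.3, -0.3, 1.1]
grip_width: 1.001
grasp_force: 0.0
time: 2.6
tcp_pos: [0.5947, 0.0615, 0.2935]
tcp_rot: [-0.0, 0.988, 0.151, -0.001]
wrist_force: [0.2, 0.2, 0.0]
grip_width: 0.996
grasp_force: 0.0
time: 3.35
tcp_pos: [0.5938, 0.0598, 0.2943]
tcp_rot: [-0.0, 0.878, 0.479, -0.0]
wrist_force: [0.1, 0.4, -0.1]
grip_width: 1.003
grasp_force: 0.0
time: 4.22
tcp_pos: [0.594, 0.0601, 0.2943]
tcp_rot: [-0.0, 0.651, 0.759, -0.0]
wrist_force: [-0.6, -1.0, -0.6]
grip_width: 0.997
grasp_force: 0.0
t 4.225 tcp [0.594  0.0601 0.2943] F [-0.6 -1.  -0.6] gw 0.9972817362164575 0.0 units [0.78 0.83 4.74]
[[-0.152, 0.988, -0.0], [0.988, 0.152, 0.0], [0.0, -0.0, -1.0]] [0.1  0.36 0.32 1.53 0.   1.52]
```

```bash
python3 -m pendant '[[0,0,0,0.78,0.83,0,0],[0,0,0,0,0,1,0],[0,0,0,0,0,1,0],[0,0,0,0,0,1,0],[0,0,0,0,0,1,0],[0,0,0,0,0,0.7,0],[0,0,0,0,0,0,0]]'
python3 -m pendant '[[0,0,0,0,0,0,255],[0,0,0,0,0,0,255],[0,0,0,0,0,0,255],[0,0,0,0,0,0,255],[0,0,0,0,0,0,255],[0,0,0,0,0,0,255],[0,0,0,0,0,0,255],[0,0,0,0,0,0,255]]' 50
python3 - <<'E'
from h import *
to(.541,.074,.152)
a,_=shot('top','t1');b,_=shot('side','s1')
cv2.imwrite('pics/c1.png',np.hstack([cv2.resize(a[130:280,190:340],(400,400)),cv2.resize(b[150:300,150:300],(400,400))]))
E
```

```text
time: 5.1
tcp_pos: [0.614, 0.087, 0.1519]
tcp_rot: [-0.001, 0.651, 0.759, -0.001]
wrist_force: [-0.0, 0.2, 0.5]
grip_width: 0.995
grasp_force: 0.0
time: 6.1
tcp_pos: [0.6153, 0.0873, 0.1541]
tcp_rot: [0.0, 0.65, 0.76, 0.0]
wrist_force: [-1.3, -0.1, 6.6]
grip_width: 0.268
grasp_force: 48.8
t 6.1 tcp [0.6153 0.0873 0.1541] F [-1.3 -0.1  6.6] gw 0.26770321589981655 48.78736443060916 units [-0.05 -2.52  0.07]
[[-0.156, 0.988, 0.001], [0.988, 0.156, 0.0], [0.0, 0.001, -1.0]] [0.14 0.43 0.08 1.21 0.   1.56]
```

View pics/c1.png

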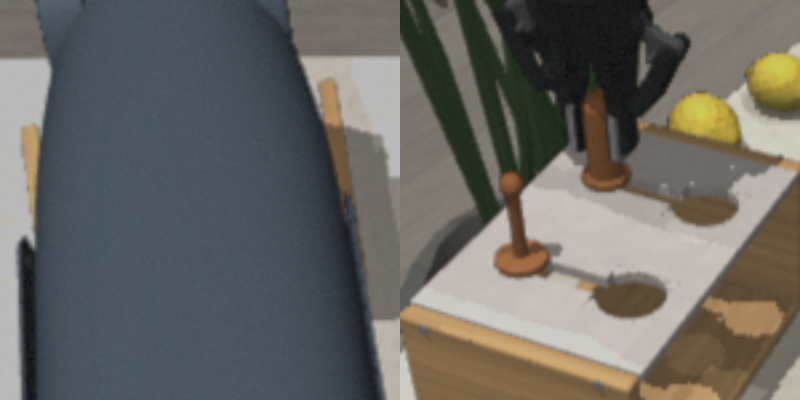

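The muddler is held: pads on the handle in the right half of the crop, with its slot and wide hole clear. I'll ease the 6.6 N downward press slightly, then slide it.

```bash
python3 -m pendant '[[0,0,0,0,0,-0.08,255],[0,0,0,0,-0.36,0,255],[0,0,0,0,-0.36,0,255],[0,0,0,-0.02,-0.36,0,255],[0,0,0,-0.02,-0.36,0,255],[0,0,0,0,-0.36,0,255],[0,0,0,0,-0.36,0,255]]'
python3 -m pendant '[[0,0,0,0,-0.36,0,255],[0,0,0,0,0,0,255],[0,0,0,0,0,0,255]]'
python3 - <<'E'
from h import *
to(.541,.074,.152)
b,_=shot('side','s2')
cv2.imwrite('pics/c2.png',cv2.resize(b[150:300,170:320],(600,600)))
E
```

```text
time: 7.08
tcp_pos: [0.5504, 0.0758, 0.1558]
tcp_rot: [-0.0, 0.65, 0.76, 0.0]
wrist_force: [0.0, 0.3, -1.3]
grip_width: 0.264
grasp_force: 48.9
time: 7.45
tcp_pos: [0.5408, 0.0743, 0.1558]
tcp_rot: [0.0, 0.65, 0.76, 0.0]
wrist_force: [0.3, 0.2, 0.4]
grip_width: 0.265
grasp_force: 49.0
t 7.45 tcp [0.5408 0.0743 0.1558] F [0.3 0.2 0.4] gw 0.2649224137146446 48.99592008325271 units [-0.01  0.    0.13]
[[-0.156, 0.988, 0.001], [0.988, 0.156, 0.0], [0.0, 0.001, -1.0]] [ 0.14  0.31 -0.11  1.15  0.    1.55]
```

View pics/c2.png

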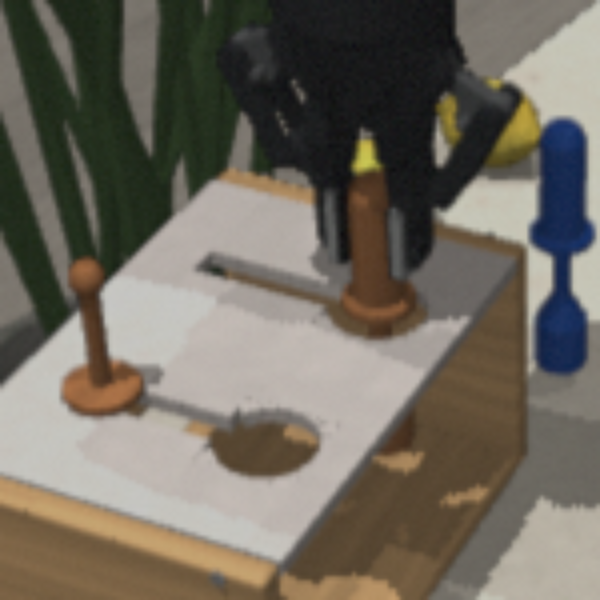

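The collar at (378,298) sits centred over the hole at (377,310) in the crop, so I'll lift straight up.

```bash
python3 -m pendant '[[0,0,0,0,0,-0.6,255],[0,0,0,0,0,-0.6,255],[0,0,0,0,0,-0.6,255],[0,0,0,0,0,-0.6,255],[0,0,0,0,0,-0.6,255],[0,0,0,0,0,-0.6,255],[0,0,0,0,0,-0.6,255]]'
python3 -c "
from h import *
to(.4735,-.2095,.276)"
```

```text
time: 8.38
tcp_pos: [0.5409, 0.0743, 0.2822]
tcp_rot: [-0.0, 0.65, 0.76, 0.0]
wrist_force: [-0.2, -0.4, -0.5]
grip_width: 0.266
grasp_force: 49.0
t 8.375 tcp [0.5409 0.0743 0.2822] F [-0.2 -0.4 -0.5] gw 0.26591950476841886 49.00093293108512 units [-9.   -3.69  0.2 ]
[[-0.156, 0.988, -0.0], [0.988, 0.156, 0.0], [0.0, -0.0, -1.0]] [0.14 0.26 0.15 1.46 0.   1.55]
```

```bash
python3 -m pendant '[[0,0,0,-0.9,-0.37,0,255],[0,0,0,-0.9,-0.37,0,255],[0,0,0,-0.9,-0.37,0,255],[0,0,0,-0.9,-0.37,0,255],[0,0,0,-0.9,-0.37,0,255]]'
python3 -m pendant '[[0,0,0,-0.9,-0.37,0,255],[0,0,0,-0.9,-0.37,0,255],[0,0,0,-0.9,-0.37,0,255],[0,0,0,-0.9,-0.37,0,255],[0,0,0,-0.9,-0.36,0,255],[0,0,0,0,0,0,255],[0,0,0,0,0,0,255]]'
python3 - <<'E'
from h import *
to(.4735,-.2095,.108)
b,_=shot('side','s3')
cv2.imwrite('pics/c3.png',cv2.resize(b[80:260,280:480],(667,600)))
E
```

```text
time: 9.0
tcp_pos: [0.5068, -0.0686, 0.2816]
tcp_rot: [0.0, 0.65, 0.76, 0.0]
wrist_force: [-0.0, 0.6, -1.4]
grip_width: 0.268
grasp_force: 49.1
time: 9.88
tcp_pos: [0.4734, -0.2094, 0.2816]
tcp_rot: [-0.0, 0.65, 0.76, 0.0]
wrist_force: [0.3, -0.1, -1.2]
grip_width: 0.265
grasp_force: 49.1
t 9.875 tcp [ 0.4734 -0.2094  0.2816] F [ 0.3 -0.1 -1.2] gw 0.26524593717262085 49.05808171170065 units [-0.01  0.    5.79]
[[-0.155, 0.988, -0.0], [0.988, 0.155, 0.0], [0.0, -0.0, -1.0]] [-0.42  0.21  0.08  1.44  0.    1.  ]
```

View pics/c3.png

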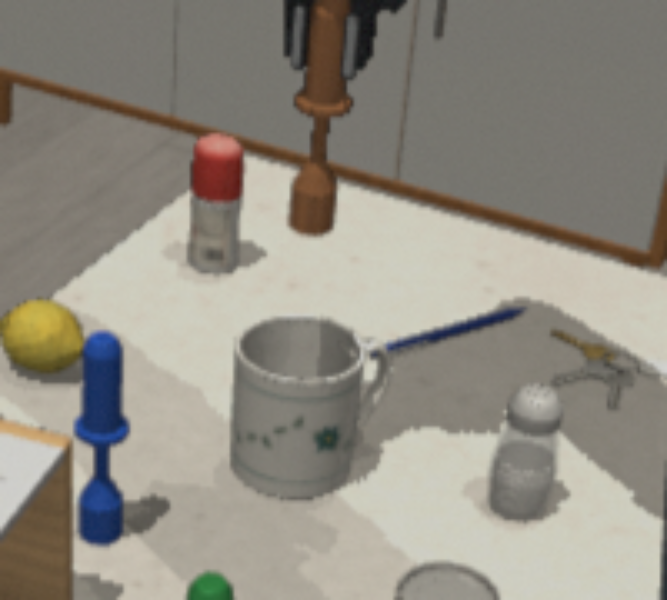

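The muddler hangs above the mug with its foot at crop (312,222). The mug is upright, its mouth at (300,345). I'll check the foot's offset before lowering.

```bash
python3 - <<'E'
from h import *
d=np.load('pics/s3.npy');vv,uu=np.mgrid[:480,:640]
P=w('side',uu.ravel(),vv.ravel(),d.ravel())
c=viewer.calibration('side')['position'];r=np.array([.4734,-.2094])-c[:2];r/=np.linalg.norm(r)
m=(abs(P[:,0]-.4735)<.05)&(abs(P[:,1]+.2095)<.05)
for lo,hi,R in((.17,.2,.014),(.208,.225,.005),(.27,.30,.012)):
    q=P[m&(P[:,2]>lo)&(P[:,2]<hi)]
    lat=q[:,:2]@[-r[1],r[0]]; near=(q[:,:2]@r).min()
    print(lo,len(q),q[:,2].min(),np.r_[-r[1],r[0]]*(lat.min()+lat.max())/2+r*(np.percentile(q[:,:2]@r,5)+R))
q=P[m&(P[:,2]>.12)];print('foot z',q[:,2].min())
E
```

```text
0.17 125 0.1782689577698724 [ 0.47489116 -0.21091241]
0.208 103 0.2080039110208055 [ 0.47191247 -0.20545258]
0.27 288 0.2700361801616734 [ 0.47218632 -0.20782412]
foot z 0.1782689577698724
```

```bash
python3 -m pendant '[[0,0,0,0,0,0.7,255],[0,0,0,0,0,0.7,255],[0,0,0,0,0,0.7,255],[0,0,0,0,0,0.7,255],[0,0,0,0,0,0.7,255],[0,0,0,0,0,0.7,255],[0,0,0,0,0,0.7,255]]'
python3 -m pendant '[[0,0,0,0,0,0.4,255],[0,0,0,0,0,0.1,255],[0,0,0,0,0,0.05,255],[0,0,0,0,0,0,255]]'
python3 -c "
from h import *
to(.4735,-.2095,.108)"
```

```text
time: 10.8
tcp_pos: [0.4736, -0.2087, 0.1341]
tcp_rot: [0.0, 0.649, 0.761, 0.0]
wrist_force: [-0.1, -0.1, 0.1]
grip_width: 0.266
grasp_force: 49.1
time: 11.3
tcp_pos: [0.4735, -0.2098, 0.1187]
tcp_rot: [0.0, 0.65, 0.76, 0.0]
wrist_force: [-0.6, -0.1, -0.4]
grip_width: 0.264
grasp_force: 49.1
t 11.3 tcp [ 0.4735 -0.2098  0.1187] F [-0.6 -0.1 -0.4] gw 0.26432970974273906 49.104525098518934 units [ 0.01 -0.    0.36]
[[-0.156, 0.988, 0.001], [0.988, 0.156, -0.0], [-0.0, 0.001, -1.0]] [-0.42  0.29 -0.24  1.04  0.    1.  ]
```

```bash
for i in 1 2; do :; done
python3 -m pendant '[[0,0,0,0,0,0.1,255],[0,0,0,0,0,0.05,255],[0,0,0,0,0,0.05,255],[0,0,0,0,0,0,255]]'
python3 -m pendant '[[0,0,0,0,0,0.05,255],[0,0,0,0,0,0,255]]'
```

```text
time: 11.8
tcp_pos: [0.4731, -0.2096, 0.1121]
tcp_rot: [-0.0, 0.65, 0.76, -0.0]
wrist_force: [0.0, 0.2, 0.0]
grip_width: 0.266
grasp_force: 49.1
time: 12.05
tcp_pos: [0.4731, -0.2096, 0.1106]
tcp_rot: [-0.0, 0.65, 0.76, -0.0]
wrist_force: [-0.7, -0.1, -0.9]
grip_width: 0.265
grasp_force: 49.1
```

```bash

python3 -m pendant '[[0,0,0,0,0,0.05,255],[0,0,0,0,0,0,255]]'
python3 -m pendant '[[0,0,0,0,0,0.05,255],[0,0,0,0,0,0,255]]'
```

```text
time: 12.3
tcp_pos: [0.4734, -0.2097, 0.1096]
tcp_rot: [0.0, 0.65, 0.76, 0.0]
wrist_force: [-1.0, -0.0, 4.3]
grip_width: 0.269
grasp_force: 49.3
time: 12.55
tcp_pos: [0.4741, -0.21, 0.1093]
tcp_rot: [0.001, 0.65, 0.76, 0.001]
wrist_force: [-2.4, 1.1, 15.1]
grip_width: 0.267
grasp_force: 50.1
```

The foot is on the floor at 15 N. I'll ease off, then open gradually.

```bash

python3 -m pendant '[[0,0,0,0,0,-0.05,255],[0,0,0,0,0,0,255],[0,0,0,0,0,0,180],[0,0,0,0,0,0,165],[0,0,0,0,0,0,150],[0,0,0,0,0,0,120],[0,0,0,0,0,0,60],[0,0,0,0,0,0,0]]' 20
python3 -m pendant '[[0,0,0,0,0,0,0],[0,0,0,0,0,0,0],[0,0,0,0,0,0,0],[0,0,0,0,0,-0.4,0],[0,0,0,0,0,-0.8,0],[0,0,0,0,0,-1,0],[0,0,0,0,0,-1,0],[0,0,0,0,0,-1,0]]'
python3 -m pendant '[[0,0,0,0,-1,-0.5,0],[0,0,0,0,-1,0,0],[0,0,0,0,-1,0,0],[0,0,0,0,-1,0,0],[0,0,0,0,-1,0,0],[0,0,0,0,0,0,0]]'
python3 - <<'E'
from h import *
b,_=shot('side','s4');a,_=shot('top','t4')
cv2.imwrite('pics/c4.png',np.hstack([cv2.resize(a[190:310,360:480],(400,400)),cv2.resize(b[100:250,300:450],(400,400))]))
E
```

```text
time: 13.55
tcp_pos: [0.4732, -0.2097, 0.1092]
tcp_rot: [-0.0, 0.65, 0.76, 0.0]
wrist_force: [0.6, 0.1, 0.6]
grip_width: 0.929
grasp_force: 0.0
time: 14.55
tcp_pos: [0.4731, -0.2097, 0.2371]
tcp_rot: [0.0, 0.65, 0.76, 0.0]
wrist_force: [0.1, -1.1, 0.2]
grip_width: 0.997
grasp_force: 0.0
time: 15.3
tcp_pos: [0.3236, -0.2331, 0.2513]
tcp_rot: [0.001, 0.65, 0.76, 0.0]
wrist_force: [0.0, 0.1, -0.2]
grip_width: 1.0
grasp_force: 0.0
```

View pics/c4.png

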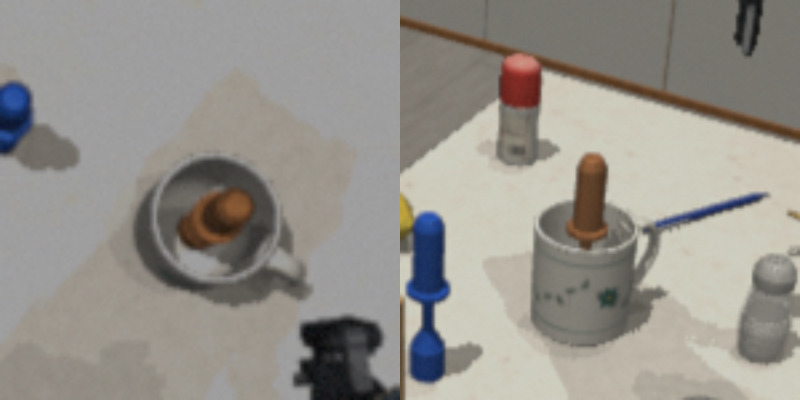

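The muddler stands upright, centred in the mug (handle top at crop (235,207) left, (592,160) right). The mug is upright and the gripper is clear.

```bash
python3 -c "
from station import job
print(job.sign_off())"
```

```text
the job is handed in; nothing more can be done
None
```

I handed the job in: the muddler stands upright on the mug's floor, the gripper is clear of it, and the mug is upright; I never touched the honey dipper, but did not re-check it in a picture at the end, and no verdict came back.

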